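# Stir the bead bath and draw the paddle out through the hatch

### The arm

A 6-joint arm with a two-finger parallel gripper is mounted at the origin on the work surface. World frame = base frame: x ahead of the robot, y to its left, z up, the work surface at z = 0. Lengths are in m, angles in rad, forces in N, time in s.
With the tool pointing down it reaches from about 0.425 to 0.95 m from the base axis. Payload 3.5 kg.
Tool frame: the origin (TCP) lies at the very end of the fingers, on their centre line; the grasp point (between the pads) lies 19 mm behind it (grip_depth is the distance from the TCP to the grasp point, in m); x points along the fingers, z is the direction in which the jaws open and shut, and the axes are right-handed (so a half turn about x gives the same grasp; the last joint's range is limited). The gripper opens to 85 mm and grips with 20 to 120 N. Pads are 22 mm wide; open, the fingers measure 114 mm over their backs; the gripper's body (76 mm by 85 mm) begins 54 mm behind the grasp point. The pads swing forward as they close: fully open they stand 13 mm farther back than shut.
Start: joints at [-1.388, 0.286, 1.577, -0, 1.279, -0.15], TCP at [0.221, -0.638, 0.206] pointing down, gripper open.
Joint ranges: [-2.77, 2.77], [-0.9, 2.22], [0.21, 2.48], [-1.53, 4.67], [0.24, 2.81], [-2.84, 2.84]. Speed limits (rad/s): [2.79, 2.79, 3.14, 3.14, 3.14, 3.14].

### API

Orientations are given as a unit quaternion [x, y, z, w].
In Python, from plant import get_state, read_camera, calibration, sign_off, recognise, grip_depth gives the robot as it stands. The module is installed in compiled form; this text tells all that it offers.
- The arm moves only by the tool servo_tool, never from a script. Its argument "deltas" is a list that holds one entry, the list of rows, each a list of 4 numbers: the shift along the world's x, y, z scaled (see below), then the turn about the world's z scaled (see below). In form: [[[tx, ty, tz, spin], ...]]. A call has exactly 5 rows; each row is the pose to reach, as a shift and turn from the pose commanded when the call began; what a row does not reach only later rows make up. The controller multiplies each number of a shift by 10 cm and each number of a turn by 90 degrees. A row lasts 1/10 s, in which the tool goes at most 50 mm and 8.59 degrees, less where a joint would pass 70% of its speed; a pose out of reach is approached as far as the arm can. A call with a number of a shift or a turn outside -1 to 1 is refused whole. A call with a gripper value outside its range is refused whole. "claw" is the gripper's target within -1 to 1 (fully open at 1, half-way at 0, shut at -1), set as the call begins (left out, the last holds). The fingers move at their own pace and stop on an object; "force" is the grip in N (left out, the last holds). Time passes only in rows, so rows that repeat a pose let the fingers close, or fill a call up. It gives the time, the measured TCP pose, the force and the opening at its end, in the units of the state.
- get_state(): the state, without advancing time (a new reading comes with each control period).
- read_camera(name): name is "side" or "top" or "wrist"; returns the picture (384x512x3 uint8, blue, green, red); there is no depth.
- calibration(name): a dict with "intrinsics" (3x3 intrinsics, pixels), "R" (3x3) and "t" (3): a world point X has camera coordinates R X + t; the wrist camera has in their place "T_tool_cam" (4x4, takes a point from camera to tool coordinates, whose origin is the TCP and whose axes are the tool frame's). Camera axes: x right, y down, z forward; pixel columns grow to the right and rows downward; lengths in m; the calibration is good to about 2 mm. A picture is of the moment at which its call begins: read the wrist's pose just before it. calibration takes no time and is no camera call.
- sign_off(): hands the job in, once; it reports no verdict.
Trained networks look in the newest picture that a camera, given by its name, has taken for a name from the list of things; names that differ only in an ending like _2 or _b are one class to them, and where a whole thing is asked for, a point or a joint stands for the part that bears it (a point fixed in the world has none). Each returns a list of dicts, best first, with "p" (0 to 1); they miss things now and then, are a little off and sometimes report something else, mostly with a low value. They report only what shows in the picture. A call takes as long as a camera call. They do not tell look-alikes from the thing itself.
- recognise(camera, query): "at" ([x, y, z] in m, in world coordinates, good to about 4 mm: the middle of the surface that is visible of it).
The state is a dict: "time": time; "qpos": joint angles; "dq": joint speeds; "joint_efforts": joint torques, N m; "eef_pos": TCP position; "tcp_rot": TCP orientation; "contact_force": force on the tool from outside, world axes, zero at the start; "wrist_torque": the same for the moment, N m; "opening": opening from 0.0 (shut) to 1.0 (fully open).
Only numpy, scipy, OpenCV 4.12 (cv2) and the standard library are available. Lean on these libraries where they do the work, as an engineer would, in place of code of your own. Each camera call takes 0.05 s, during which the arm holds its last target. There are 200 camera calls.

### The job

A white stirring paddle lies in the bead bath, its handle under the open hatch. Take the paddle by its handle and sweep it to both sides through the metal beads, until on either side at least two of the three have been pushed a good 2 cm or more from where they lay; then tilt the paddle, draw it out slantwise through the hatch, and finish still holding it steady in the gripper, all of it at least 5 cm above the bath's cover and touching nothing else. All six beads stay in the bath, and the other things on the table and the dish on the cover stay where they are.

Things in the scene. Friction and masses are not known exactly. Their poses are not given: they have to be found in the camera images.
- bath: fixed rectangular tub, 330 x 280 mm, with a fixed clear cover. Origin: centre of its underside, on the table; z up, x along its length from hatch end to closed end, y across. Inner floor 45 mm above the origin; inside x -150 to 150, y -125 to 125 mm. Cover 4 mm thick, its top 100 mm above the origin, over all but the hatch; walls 10 mm thick, rim at 96 mm
- hatch (a point): centre of the hatch, level with the cover's top, 85 mm from the bath's origin towards -x; axes as the bath's. The hatch is an open rectangular hole: bath x -150 to -20 mm (130 mm), y -70 to 70 mm (140 mm), reaching to the tub's end wall at x = -150 (rim 4 mm lower than the cover's top). The paddle is longer than its diagonal and cannot come out level
- paddle: white rigid plastic paddle, about 0.12 kg, 220 mm long, on the bath's inner floor roughly along bath x, blade under the cover. x from handle to blade, z up; origin: middle of its length, on the flat underside. Handle: bar 16 mm wide, 18 mm high, x -110 to 30; blade 36 mm wide, 10 mm thick, x 30 to 110, undersides flush. Centre of mass about 5 mm bladewards of the middle
- paddle_grip (a point): point on the paddle's handle for gripping, under the hatch: in the middle of the bar's width and height (9 mm above its underside), 45 mm from the handle's free end, 175 mm from the blade's end; axes as the paddle's
- paddle_end (a point): free end of the handle, in the middle of its end face
- paddle_tip (a point): far end of the blade, in the middle of its end face
- bead0: plain metal bead: loose upright disc 24 mm across, 20 mm high, about 24 g, standing on the bath's inner floor beside the paddle's blade, under the clear cover (one of three on the bath's +y side). Origin: centre of its underside
- bead1: plain metal bead: loose upright disc 24 mm across, 20 mm high, about 24 g, standing on the bath's inner floor beside the paddle's blade, under the clear cover (one of three on the bath's +y side). Origin: centre of its underside
- bead2: plain metal bead: loose upright disc 24 mm across, 20 mm high, about 24 g, standing on the bath's inner floor beside the paddle's blade, under the clear cover (one of three on the bath's +y side). Origin: centre of its underside
- bead3: plain metal bead: loose upright disc 24 mm across, 20 mm high, about 24 g, standing on the bath's inner floor beside the paddle's blade, under the clear cover (one of three on the bath's -y side). Origin: centre of its underside
- bead4: plain metal bead: loose upright disc 24 mm across, 20 mm high, about 24 g, standing on the bath's inner floor beside the paddle's blade, under the clear cover (one of three on the bath's -y side). Origin: centre of its underside
- bead5: plain metal bead: loose upright disc 24 mm across, 20 mm high, about 24 g, standing on the bath's inner floor beside the paddle's blade, under the clear cover (one of three on the bath's -y side). Origin: centre of its underside
- dish: shallow round glass dish, 60 mm across, 20 mm high, lying on the clear cover of the bath near its closed end; leave alone. Origin: centre of its underside
- beaker: glass beaker, 84 mm across, 95 mm high; leave alone. Origin: centre of its underside
- bottle: amber glass bottle, 72 mm across, 150 mm high; leave alone. Origin: centre of its underside
- jar: clear jar with a white cap, 70 mm across, 90 mm high; leave alone. Origin: centre of its underside
- can: plain metal can, 66 mm across, 100 mm high; leave alone. Origin: centre of its underside
- spatula: spatula with a wooden handle, 180 mm long, lying flat on the table; leave alone. Origin: centre of its underside
There are look-alikes about, which are no part of the job. Of the things shaped like the paddle, the white one is meant.

How it is judged:
On the way, in this order (a step that is already met when the one before it is completed fails the run):
1. with the paddle held and its blade down in the bath, at least two of the three beads on either side are 20 mm or more from where they started (contact force between the fingers and paddle above 1 N and height (world z) of paddle_tip below 0.095 m and (distance of each of bead0, bead1 from where it was at the start of the episode above 0.02 m or distance of each of bead0, bead2 from where it was at the start of the episode above 0.02 m or distance of each of bead1, bead2 from where it was at the start of the episode above 0.02 m) and (distance of each of bead3, bead4 from where it was at the start of the episode above 0.02 m or distance of each of bead3, bead5 from where it was at the start of the episode above 0.02 m or distance of each of bead4, bead5 from where it was at the start of the episode above 0.02 m)), for 0.1 s.
2. the whole paddle is held above the cover, clear of the bath (contact force between the fingers and paddle above 1 N and height (world z) of each of paddle_tip, paddle_end above 0.115 m and contact force between paddle and bath below 0.05 N), for 0.2 s.
At the end, for the whole second after the job is handed in: the paddle is held still in the gripper, both ends at least 50 mm above the cover (150 mm above the table), touching neither the bath nor another thing; all six beads are in the bath; dish, beaker, bottle, jar, can and spatula are within 30 mm of where they stood (contact force between the fingers and paddle above 1 N and height (world z) of each of paddle_tip, paddle_end above 0.15 m and contact force between paddle and bath below 0.1 N and contact force between paddle and dish below 0.1 N and contact force between paddle and beaker below 0.1 N and contact force between paddle and bottle below 0.1 N and contact force between paddle and jar below 0.1 N and contact force between paddle and can below 0.1 N and contact force between paddle and spatula below 0.1 N and linear speed of paddle below 0.03 m/s and angular speed of paddle below 0.3 rad/s and height (world z) of bead0 between 0.035 and 0.096 m and height (world z) of bead1 between 0.035 and 0.096 m and height (world z) of bead2 between 0.035 and 0.096 m and height (world z) of bead3 between 0.035 and 0.096 m and height (world z) of bead4 between 0.035 and 0.096 m and height (world z) of bead5 between 0.035 and 0.096 m and distance of each of dish, beaker, bottle, jar, can, spatula from where it was at the start of the episode below 0.03 m); the arm keeps its last pose, push and grip.
It fails at once if a bystander (dish, beaker, bottle, jar, can, spatula) shifted by more than 30 mm (distance of any of dish, beaker, bottle, jar, can, spatula from where it was at the start of the episode above 0.03 m).
It fails at once if a bead lifted out of the bath (height (world z) of any of bead0, bead1, bead2, bead3, bead4, bead5 above 0.105 m).
It also fails if it takes over 51 s, if anything falls off the work surface, if the arm or the gripper's body presses on something with over 40 N, if the wrist force passes 120 N, or if a joint passes its speed limit or range.

## Working session

There is one attempt and no reset: what is moved stays moved. The work goes in short steps, Python scripts to look and compute and a tool call to move; the robot and the scene stay as the last step left them, time stands still between calls to the robot, and variables do not carry over. Pictures are saved under pics/ and viewed, about 8 in all and at most 12, crops included, and the job is handed in when it is done.

Besides the shell and the picture viewer there is one more tool, called as name([rows], argument=value, ...), one row to a line, values as JSON. servo_tool: Moves the arm, as the interface text tells. Its arguments: {"type":"object","properties":{"deltas":{"type":"array"},"claw":{"type":"number"},"force":{"type":"number"}},"required":["deltas"]}

```bash
mkdir -p pics
python3 - <<'E'
from plant import *
import cv2,numpy as np
s=get_state();print(s['time'],s['eef_pos'],s['tcp_rot'],s['contact_force'],s['opening'],grip_depth)
a=read_camera('top');b=read_camera('side')
cv2.imwrite('pics/a.png',a);cv2.imwrite('pics/b.png',b)
for n in ['bath','hatch','paddle','paddle_grip','paddle_end','paddle_tip','bead0','dish','beaker','bottle','jar','can','spatula']:
  for c in ['top','side']:
    try: print(n,c,[(np.round(d['at'],3).tolist(),round(d['p'],2)) for d in recognise(c,n)][:8])
    except Exception as e: print(n,c,e)
for c in ['top','side']:
  k=calibration(c);print(c,k['intrinsics'],k['R'],k['t'])
print(calibration('wrist'))
print(get_state()['time'])
E
```

```text
0.0 [ 0.22041794 -0.63724234  0.20412011] [ 0.41086325  0.57651806 -0.4096859   0.57530495] [ 0.17687395 -0.1515301   0.46989699] 0.9968787750189834 0.0187
bath top [([0.553, 0.075, 0.098], 0.78)]
bath side [([0.522, 0.132, 0.098], 0.74)]
hatch top [([0.552, 0.077, 0.094], 0.83), ([0.584, 0.02, 0.059], 0.38)]
hatch side [([0.522, 0.132, 0.101], 0.57)]
paddle top [([0.259, -0.25, 0.013], 0.89), ([0.584, 0.019, 0.065], 0.71)]
paddle side [([0.435, 0.176, 0.116], 0.7), ([0.588, -0.002, 0.067], 0.59)]
paddle_grip top [([0.249, -0.252, 0.018], 0.72), ([0.586, 0.017, 0.062], 0.57), ([0.556, 0.075, 0.1], 0.19)]
paddle_grip side [([0.588, 0.003, 0.066], 0.62)]
paddle_end top [([0.251, -0.248, 0.012], 0.7), ([0.584, 0.016, 0.062], 0.45)]
paddle_end side [([0.524, 0.13, 0.098], 0.56), ([0.585, 0.0, 0.061], 0.4)]
paddle_tip top [([0.257, -0.248, 0.01], 0.78), ([0.586, 0.018, 0.063], 0.73), ([0.552, 0.075, 0.101], 0.71)]
paddle_tip side [([0.588, -0.008, 0.065], 0.56)]
bead0 top [([0.635, -0.44, 0.1], 0.35)]
bead0 side []
dish top [([0.438, 0.171, 0.116], 0.77)]
dish side [([0.435, 0.174, 0.118]
[... 955 characters left out ...]
     1.        ]] [[-0.75629105 -0.65385978  0.02216377]
 [-0.42982084  0.47104407 -0.77030613]
 [ 0.49323208 -0.59210208 -0.63728898]] [0.33309959 0.26173391 1.13691939]
{'intrinsics': array([[329.3592354 ,   0.        , 251.67055915],
       [  0.        , 329.3592354 , 187.73455763],
       [  0.        ,   0.        ,   1.        ]]), 'T_tool_cam': array([[-8.12223354e-04, -3.01703366e-01,  9.53401499e-01,
        -1.68504900e-01],
       [-2.24851818e-04, -9.53401735e-01, -3.01703632e-01,
         7.78530374e-02],
       [ 9.99999645e-01, -4.59424797e-04,  7.06536604e-04,
         1.72535465e-04],
       [ 0.00000000e+00,  0.00000000e+00,  0.00000000e+00,
         1.00000000e+00]])}
1.4
```

View pics/a.png

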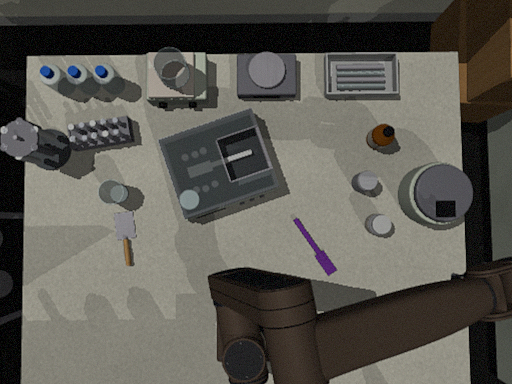

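View pics/b.png

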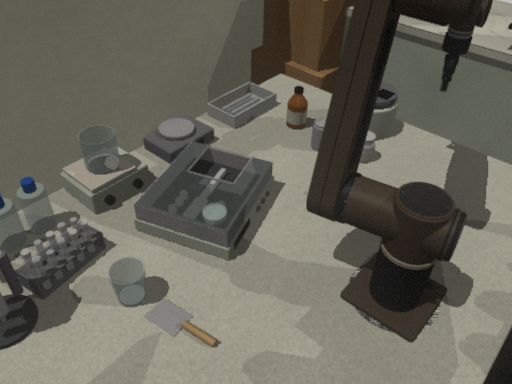

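The top view shows the bath at px (160–283, 110–220). The hatch is on its right, with the white handle at about (238,156), and bead rows lie on both sides of the blade. The purple look-alike lies on the table at (315,245). I'll zoom in with metric rectification.

```bash
cat > h.py <<'E'
import cv2,numpy as np
from plant import *
def warp(img,cam,z,x0=0.40,y0=-0.12,w=0.38,s=1800):
    # image: columns = -y (left = +y), rows = -x (up = +x) ; s px per m
    k=calibration(cam);P=k['intrinsics']@np.c_[k['R'],k['t']]
    H=P[:,[0,1]];H=np.c_[H,P[:,2]*z+P[:,3]]
    A=np.array([[0,-1/s,x0+.3],[-1/s,0,y0+w],[0,0,1]])
    return cv2.warpPerspective(img,H@A,(int(w*s),int(.3*s)),flags=cv2.WARP_INVERSE_MAP|cv2.INTER_CUBIC)
E
python3 - <<'E'
from h import *
a=cv2.imread('pics/a.png')
w=warp(a,'top',0.10)
for i in range(0,38,2):
    cv2.line(w,(int(i*18),0),(int(i*18),6),(0,255,255) ,1); cv2.putText(w,str(26-i),(int(i*18),18),0,.35,(0,255,255),1)
for i in range(0,30,2):
    cv2.putText(w,str(70-i),(0,int(i*18)+4),0,.35,(0,255,255),1)
w=cv2.convertScaleAbs(w,alpha=1.6)
cv2.imwrite('pics/c.png',w)
E
```

```text
(no output)
```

View pics/c.png

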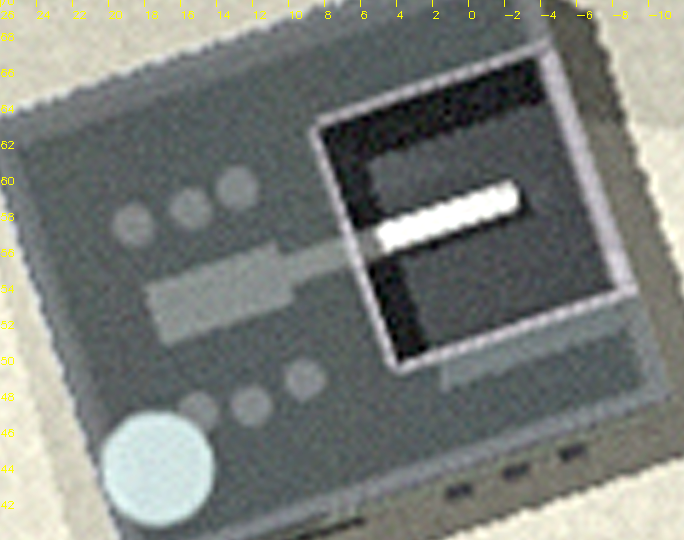

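The hatch centre is at about (0.585,-0.003) and bath x points along 108.3°. The grip point is at about (0.583,0.0155), with handle direction 108.2°. Beads lie about 55–65 mm to either side. Next I move above the grip, turning the jaws across the handle (+89°).

servo_tool([
  [[0.1,0.19,0,0.03],[0.21,0.37,0,0.06],[0.31,0.56,0,0.085],[0.42,0.74,0,0.113],[0.52,0.93,0,0.142]],
], claw=1)

```text
time: 1.9
eef_pos: [0.2731, -0.544, 0.2056]
tcp_rot: [0.343, 0.618, -0.343, 0.619]
contact_force: [-0.5, -0.4, 0.4]
opening: 0.999
```

servo_tool([
  [[0.1,0.19,0,0.03],[0.21,0.37,0,0.06],[0.31,0.56,0,0.085],[0.42,0.74,0,0.113],[0.52,0.93,0,0.142]],
])

```text
time: 2.4
eef_pos: [0.3254, -0.4505, 0.2056]
tcp_rot: [0.272, 0.653, -0.272, 0.653]
contact_force: [-0.1, 0.3, 0.1]
opening: 0.996
```

servo_tool([
  [[0.1,0.19,0,0.03],[0.21,0.37,0,0.06],[0.31,0.56,0,0.085],[0.42,0.74,0,0.113],[0.52,0.93,0,0.142]],
])

```text
time: 2.9
eef_pos: [0.3772, -0.3574, 0.2056]
tcp_rot: [0.197, 0.679, -0.197, 0.679]
contact_force: [0.3, 0.1, -0.4]
opening: 0.996
```

servo_tool([
  [[0.1,0.19,0,0.03],[0.21,0.37,0,0.06],[0.31,0.56,0,0.085],[0.42,0.74,0,0.113],[0.52,0.93,0,0.142]],
])

```text
time: 3.4
eef_pos: [0.429, -0.2644, 0.2056]
tcp_rot: [0.12, 0.697, -0.121, 0.697]
contact_force: [0.4, -0.1, 0.2]
opening: 0.999
```

servo_tool([
  [[0.1,0.19,0,0.03],[0.21,0.37,0,0.06],[0.31,0.56,0,0.085],[0.42,0.74,0,0.113],[0.52,0.93,0,0.142]],
])

```text
time: 3.9
eef_pos: [0.4809, -0.1714, 0.2056]
tcp_rot: [0.042, 0.706, -0.042, 0.706]
contact_force: [0.5, 0.6, 0.5]
opening: 1.002
```

servo_tool([
  [[0.1,0.19,0,0.03],[0.21,0.37,0,0.06],[0.31,0.56,0,0.085],[0.42,0.74,0,0.113],[0.52,0.93,0,0.142]],
])

```text
time: 4.4
eef_pos: [0.5327, -0.0784, 0.2056]
tcp_rot: [-0.037, 0.706, 0.037, 0.706]
contact_force: [-0.7, 0.3, 0.0]
opening: 1.0
```

servo_tool([
  [[0.1,0.19,0,0.03],[0.21,0.37,0,0.06],[0.31,0.56,0,0.085],[0.42,0.74,0,0.113],[0.52,0.93,0,0.142]],
], claw=0)

```text
time: 4.9
eef_pos: [0.5846, 0.0146, 0.2056]
tcp_rot: [-0.115, 0.698, 0.115, 0.698]
contact_force: [1.5, -0.1, 0.1]
opening: 0.499
```

```bash
cat >> h.py <<'E'
from scipy.spatial.transform import Rotation as Ro
def wproj(s):
    k=calibration('wrist');T=np.eye(4);T[:3,:3]=Ro.from_quat(s['tcp_rot']).as_matrix();T[:3,3]=s['eef_pos']
    M=np.linalg.inv(T@k['T_tool_cam']);return k['intrinsics']@M[:3]
def wwarp(img,s,z,x0=.5,y0=-.1,w=.3,h=.2,sc=2500):
    P=wproj(s);H=np.c_[P[:,0],P[:,1],P[:,2]*z+P[:,3]]
    A=np.array([[0,-1/sc,x0+h],[-1/sc,0,y0+w],[0,0,1]])
    return cv2.warpPerspective(img,H@A,(int(w*sc),int(h*sc)),flags=cv2.WARP_INVERSE_MAP|cv2.INTER_CUBIC)
E
python3 - <<'E'
from h import *
s=get_state();print(s['time'],s['eef_pos'],Ro.from_quat(s['tcp_rot']).as_matrix().round(3).tolist(),s['opening'],s['contact_force'],s['qpos'])
a=read_camera('wrist')
for n in ['paddle_grip','paddle_end','hatch','bead0','paddle']: print(n,[(np.round(d['at'],3).tolist(),round(d['p'],2)) for d in recognise('wrist',n)][:7])
w=wwarp(a,s,0.063)
w=cv2.convertScaleAbs(w,alpha=1.4)
for x in np.arange(.5,.71,.02):
  r=int((.7-x)*2500);cv2.putText(w,f'{x*100:.0f}',(0,r+4),0,.4,(0,255,255),1)
for y in np.arange(-.1,.2,.02):
  c=int((.2-y)*2500);cv2.putText(w,f'{y*100:.0f}',(c,10),0,.4,(0,255,255),1)
cv2.imwrite('pics/d.png',w);cv2.imwrite('pics/d0.png',a)
E
```

```text
4.9 [0.58457635 0.01463227 0.20556998] [[0.0, -0.321, 0.947], [-0.0, 0.947, 0.321], [-1.0, -0.0, 0.0]] 0.49934161531690097 [ 1.5362965  -0.11983043  0.06431029] [-1.48353902e-01  8.91708062e-02  1.80391037e+00 -8.44603450e-05
  1.24835729e+00 -4.75215893e-01]
paddle_grip [([0.585, 0.023, 0.062], 0.93), ([0.358, -0.18, 0.017], 0.87)]
paddle_end [([0.581, 0.02, 0.063], 0.92), ([0.358, -0.176, 0.02], 0.86), ([0.565, 0.06, 0.101], 0.6)]
hatch [([0.56, 0.053, 0.097], 0.67)]
bead0 [([0.587, 0.02, 0.063], 0.32)]
paddle [([0.584, 0.02, 0.066], 0.91), ([0.358, -0.185, 0.02], 0.65)]
```

View pics/d.png

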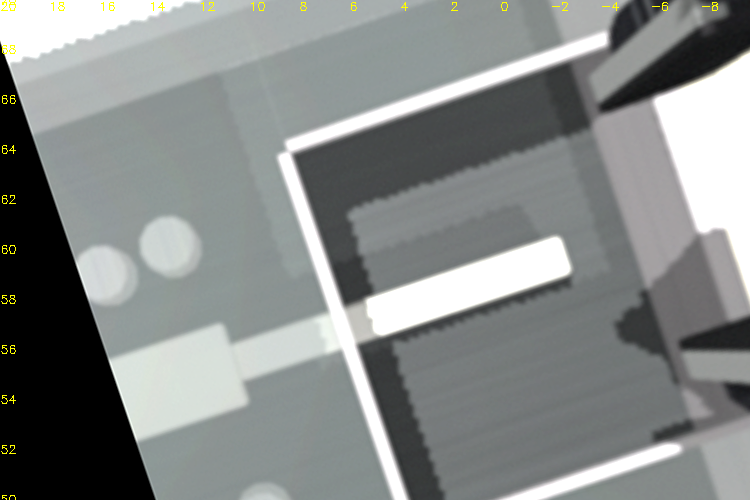

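The close view puts the handle end at px (565,254), or (0.598,-0.0265), so the grip is at about (0.585,0.017). That is 2 mm from the TCP. I'll descend.

servo_tool([
  [[0,0.02,-0.2,0],[0,0.02,-0.4,0],[0,0.02,-0.6,0],[0,0.02,-0.8,0],[0,0.02,-1.0,0]],
], claw=0)

```text
time: 5.7
eef_pos: [0.5842, 0.0141, 0.1049]
tcp_rot: [-0.113, 0.698, 0.113, 0.698]
contact_force: [-0.1, -0.4, 0.8]
opening: 0.5
```

servo_tool([
  [[0,0,-0.15,0],[0,0,-0.3,0],[0,0,-0.45,0],[0,0,-0.58,0],[0,0,-0.58,0]],
])

```text
time: 6.2
eef_pos: [0.5829, 0.0152, 0.0451]
tcp_rot: [-0.113, 0.699, 0.114, 0.696]
contact_force: [-0.9, -0.8, -0.4]
opening: 0.498
```

servo_tool([
  [[0,0,0,0],[0,0,0,0],[0,0,0,0],[0,0,0,0],[0,0,0,0]],
], claw=-1, force=60)

```text
time: 6.7
eef_pos: [0.5848, 0.0151, 0.048]
tcp_rot: [-0.114, 0.698, 0.114, 0.698]
contact_force: [0.2, -0.2, -0.3]
opening: -0.002
```

Run:
```python
from h import *
s=get_state();print(s['time'],s['eef_pos'],s['opening'],s['contact_force'])
a=read_camera('wrist');t=read_camera('top')
w=cv2.resize(a,(512,384))
w=cv2.convertScaleAbs(w,alpha=1.3)
t2=cv2.resize(t[110:222,155:290],None,fx=3.4,fy=3.4,interpolation=cv2.INTER_CUBIC)
c=np.zeros((384,512+t2.shape[1],3),np.uint8)[:, :];c[:,:512]=w;c[:min(384,t2.shape[0]),512:]=t2[:384]
cv2.imwrite('pics/e.png',cv2.resize(c,None,fx=.82,fy=.82))
```

```text
6.7 [0.58483652 0.01505073 0.04800612] -0.0016282482190723506 [ 0.20832463 -0.1506845  -0.3472027 ]
```

View pics/e.png

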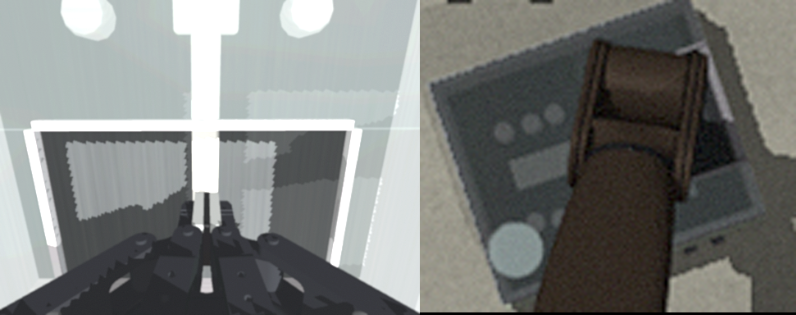

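Run:
```python
from h import *
s=get_state()
a=read_camera('wrist')
P=wproj(s)
o=s['eef_pos']
u=np.array([-.31,.951,0])
for lab,p in {'tcp':o,'grasp':o+[0,0,.019],'hend_top':[.5984,-.0265,.063],'hend_bot':[.5984,-.0265,.045],'grip_top':[.5842,.0165,.063]}.items():
  q=P@np.r_[p,1];print(lab,q[:2]/q[2],q[2])
w=cv2.resize(a[200:384,170:350],None,fx=4,fy=3.2,interpolation=cv2.INTER_CUBIC)
cv2.imwrite('pics/f.png',cv2.convertScaleAbs(w,alpha=1.0))
```

```text
tcp [250.64861445 228.01136319] 0.18399479442373406
grasp [250.58330478 243.85348912] 0.16589065802561473
hend_top [250.36123383 311.79621582] 0.1827702713420566
hend_bot [250.43722857 292.15471339] 0.1999215584560644
grip_top [250.62886797 237.8051711 ] 0.16902956618822285
```

View pics/f.png

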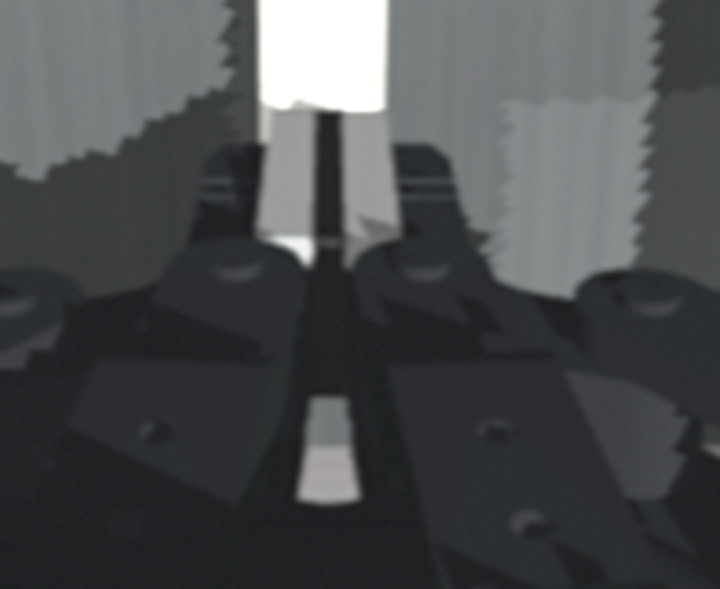

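Run:
```python
from h import *
s=get_state();P=wproj(s);u=np.array([-.308,.951,0]);g=np.array([.5848,.0168,0])
for l,d,z in [('blade start',.095,.055),('bead',.104,.065),('hatch edge',.047,.1),('handle30',.03,.063)]:
  q=P@np.r_[g+u*d+[0,0,z],1];print(l,q[:2]/q[2])
# finger ends: front edge 11mm forward at z
for f in (0,.011):
  for z in (.048,.06,.07,.08):
    q=P@np.r_[s['eef_pos'][0]+u[0]*f,s['eef_pos'][1]+u[1]*f,z,1];print(f,z,q[:2]/q[2])
# in half open picture at height
a=cv2.imread('pics/d0.png');cv2.imwrite('pics/g.png',cv2.resize(a[180:384,60:450],None,fx=2,fy=2))
```

```text
blade start [254.23008952  37.79952375]
bead [254.70434013  10.76485571]
hatch edge [253.64679439 166.01392691]
handle30 [252.72035002 181.74382922]
0 0.048 [250.64741882 228.27108992]
0 0.06 [250.60298159 237.92417453]
0 0.07 [250.56117939 247.00485391]
0 0.08 [250.51417632 257.21531748]
0.011 0.048 [250.82839953 209.8851005 ]
0.011 0.06 [250.79533724 218.48408368]
0.011 0.07 [250.76416117 226.59249206]
0.011 0.08 [250.72901993 235.73217652]
```

View pics/g.png

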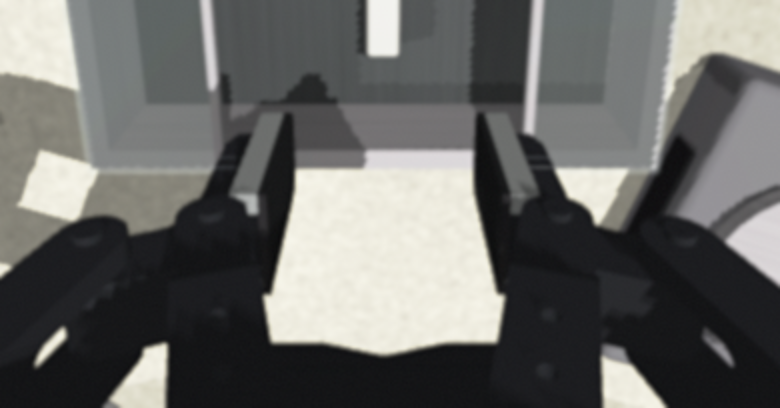

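The picture shows the jaws shut above the handle: px (315–345) gap with the handle running underneath, paddle unmoved. The pad ends stand higher than the nominal TCP. I'll open and go lower in small steps, watching the force.

servo_tool([
  [[0,0.01,0,0],[0,0.01,0,0],[0,0.01,0,0],[0,0.01,-0.02,0],[0,0.01,-0.04,0]],
], claw=0)

```text
time: 7.35
eef_pos: [0.5846, 0.016, 0.0434]
tcp_rot: [-0.114, 0.698, 0.114, 0.698]
contact_force: [-0.3, 0.8, 0.7]
opening: 0.501
```

Run:
```python
from h import *
s=get_state();print(s['eef_pos'],s['contact_force'],s['joint_efforts'],s['wrist_torque'],s['qpos'].tolist() if hasattr(s['qpos'],'tolist') else s['qpos'])
a=read_camera('wrist')
cv2.imwrite('pics/i.png',cv2.resize(a[130:384,100:400],None,fx=2.3,fy=2.3,interpolation=cv2.INTER_CUBIC))
```

```text
[0.58456207 0.01603468 0.04341449] [-0.29620933  0.7605315   0.67596216] [ 7.57370959e-03 -3.57328641e+01 -2.46837223e+01  7.98006772e-05
  1.71521015e-02  4.37350508e-06] [-0.01480538  0.02896313 -0.04425534] [-0.14597710506659164, 0.27644503033239387, 1.911176756780767, -2.639414731343761e-05, 0.9539049057118143, -0.4693492692730816]
```

View pics/i.png

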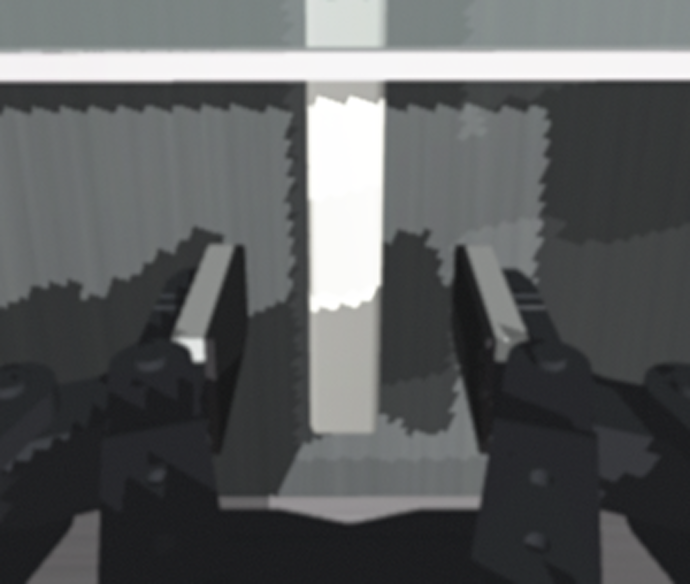

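The handle is centred between the pads, whose ends at row 245 are still about 13 mm above its top. Nothing is touching, so I continue down to a nominal TCP of 0.035, where the grasp point is at the handle's mid-height.

servo_tool([
  [[0,0,-0.02,0],[0,0,-0.04,0],[0,0,-0.06,0],[0,0,-0.08,0],[0,0,-0.08,0]],
], claw=0)

```text
time: 7.9
eef_pos: [0.5842, 0.0161, 0.0351]
tcp_rot: [-0.114, 0.698, 0.114, 0.698]
contact_force: [-0.6, -0.2, -1.0]
opening: 0.499
```

servo_tool([
  [[0,0,0,0],[0,0,0,0],[0,0,0,0],[0,0,0,0],[0,0,0,0]],
], claw=-1, force=60)

```text
time: 8.4
eef_pos: [0.5847, 0.0161, 0.0359]
tcp_rot: [-0.114, 0.698, 0.114, 0.698]
contact_force: [-1.6, 0.7, 1.8]
opening: 0.137
```

The jaws hold only the handle's upper edge (opening 0.137). I'll re-grip about 8 mm deeper.

servo_tool([
  [[0,0,0,0],[0,0,0,0],[0,0,-0.03,0],[0,0,-0.06,0],[0,0,-0.08,0]],
], claw=0)

```text
time: 8.9
eef_pos: [0.5842, 0.0161, 0.0269]
tcp_rot: [-0.114, 0.698, 0.114, 0.698]
contact_force: [-0.5, 1.2, 0.2]
opening: 0.5
```

servo_tool([
  [[0,0,0,0],[0,0,0,0],[0,0,0,0],[0,0,0,0],[0,0,0,0]],
], claw=-1, force=80)

```text
time: 9.4
eef_pos: [0.5846, 0.016, 0.0276]
tcp_rot: [-0.114, 0.698, 0.114, 0.698]
contact_force: [1.0, -1.2, 0.5]
opening: 0.157
```

Run:
```python
from h import *
s=get_state();print(s['eef_pos'],s['contact_force'],s['wrist_torque'],s['opening'])
a=read_camera('wrist')
cv2.imwrite('pics/j.png',cv2.resize(a[130:384,100:400],None,fx=2.3,fy=2.3,interpolation=cv2.INTER_CUBIC))
```

```text
[0.58464581 0.01603752 0.02763186] [ 1.02063194 -1.17814872  0.48406961] [0.02926753 0.10329568 0.0675721 ] 0.15701531998484652
```

View pics/j.png

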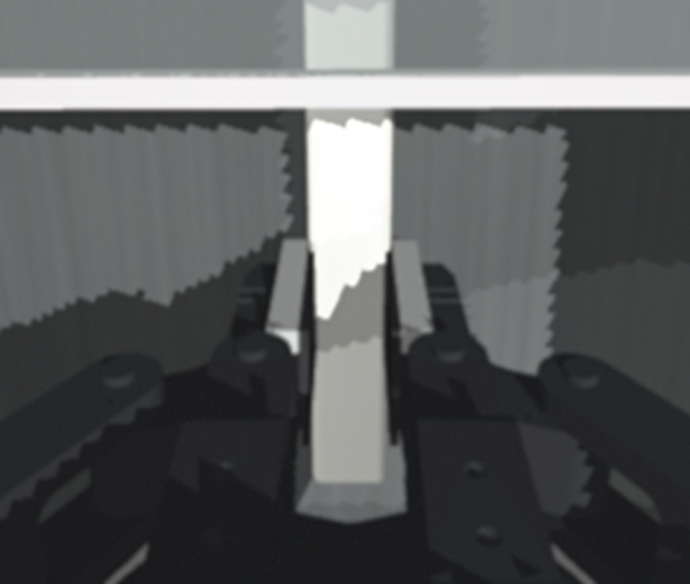

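The pads now sit on both sides of the handle at px (290–430, 240–400), opening 0.157. I'll lift 6 mm, then sweep towards bath +y (shift 33 mm, turn +17°).

servo_tool([
  [[0,0,0.02,0],[0,0,0.04,0],[0,0,0.06,0],[0,0,0.06,0],[0,0,0.06,0]],
])

```text
time: 9.95
eef_pos: [0.5845, 0.0161, 0.0336]
tcp_rot: [-0.114, 0.698, 0.114, 0.698]
contact_force: [-0.4, -0.0, -1.4]
opening: 0.153
```

servo_tool([
  [[-0.03,-0.01,0,0.02],[-0.06,-0.02,0,0.04],[-0.09,-0.03,0,0.06],[-0.12,-0.04,0,0.08],[-0.155,-0.05,0,0.1]],
])

```text
time: 10.45
eef_pos: [0.569, 0.0111, 0.0335]
tcp_rot: [-0.169, 0.687, 0.169, 0.687]
contact_force: [-0.0, 1.0, -0.7]
opening: 0.157
```

servo_tool([
  [[-0.03,-0.01,0,0.02],[-0.06,-0.02,0,0.04],[-0.09,-0.03,0,0.06],[-0.12,-0.04,0,0.075],[-0.155,-0.053,0,0.09]],
])

```text
time: 10.95
eef_pos: [0.5535, 0.0057, 0.0335]
tcp_rot: [-0.217, 0.673, 0.217, 0.673]
contact_force: [0.7, -0.2, -1.4]
opening: 0.158
```

servo_tool([
  [[0,0,0,0],[0,0,0,0],[0,0,0,0],[0,0,0,0],[0,0,0,0]],
])

```text
time: 11.45
eef_pos: [0.5536, 0.0058, 0.0335]
tcp_rot: [-0.216, 0.673, 0.216, 0.673]
contact_force: [-1.0, -0.3, -1.2]
opening: 0.16
```

```bash
cat >> h.py <<'E'
def warpw(a,s):
    w=wwarp(a,s,0.065,x0=.44,y0=-.06,w=.3,h=.22,sc=2400)
    for x in np.arange(.44,.661,.02): cv2.putText(w,f'{x*100:.0f}',(0,int((.66-x)*2400)+4),0,.4,(0,0,255),1)
    for y in np.arange(-.06,.24,.02): cv2.putText(w,f'{y*100:.0f}',(int((.24-y)*2400),10),0,.4,(0,0,255),1)
    return w
E
python3 - <<'E'
from h import *
s=get_state();print(s['eef_pos'],s['contact_force'],s['wrist_torque'],s['opening'])
a=read_camera('wrist');t=read_camera('top')
w=cv2.resize(a,(400,300));t2=cv2.resize(t[110:222,155:290],(362,300),interpolation=cv2.INTER_CUBIC)
cv2.imwrite('pics/k.png',np.hstack([w,cv2.convertScaleAbs(t2,alpha=1.5)]))
E
```

```text
[0.55361339 0.00576566 0.03353245] [-1.0214585  -0.26518202 -1.15389293] [-0.07991415 -0.04213112 -0.01925884] 0.16011591528075822
```

View pics/k.png

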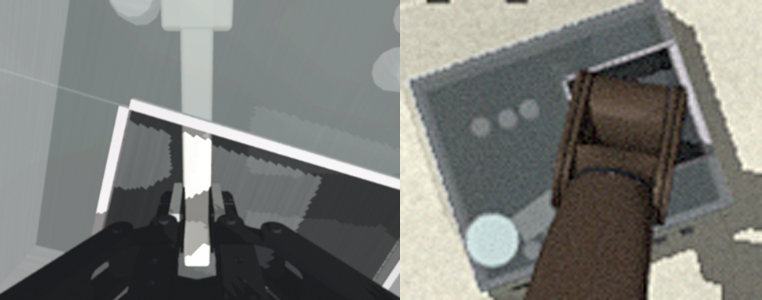

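The paddle follows the tool. The +y bead sits against the blade at (135,5), and the -y beads are untouched. I'll sweep to the other side.

servo_tool([
  [[0.03,0.01,0,-0.02],[0.06,0.02,0,-0.04],[0.09,0.03,0,-0.06],[0.12,0.04,0,-0.08],[0.155,0.052,0,-0.095]],
])

```text
time: 12.05
eef_pos: [0.5691, 0.011, 0.0334]
tcp_rot: [-0.165, 0.688, 0.165, 0.687]
contact_force: [-0.2, -0.2, -1.4]
opening: 0.157
```

servo_tool([
  [[0.03,0.01,0,-0.02],[0.06,0.02,0,-0.04],[0.09,0.03,0,-0.06],[0.12,0.04,0,-0.08],[0.155,0.052,0,-0.095]],
])

```text
time: 12.55
eef_pos: [0.5847, 0.0162, 0.0335]
tcp_rot: [-0.113, 0.698, 0.113, 0.698]
contact_force: [0.5, 0.4, -1.2]
opening: 0.158
```

servo_tool([
  [[0.03,0.01,0,-0.02],[0.06,0.02,0,-0.04],[0.09,0.03,0,-0.06],[0.12,0.04,0,-0.08],[0.145,0.048,0,-0.095]],
])

```text
time: 13.05
eef_pos: [0.599, 0.0211, 0.0334]
tcp_rot: [-0.061, 0.705, 0.061, 0.704]
contact_force: [-0.0, -0.6, -0.7]
opening: 0.153
```

servo_tool([
  [[0.03,0.01,0,-0.02],[0.06,0.02,0,-0.04],[0.09,0.03,0,-0.06],[0.12,0.04,0,-0.08],[0.145,0.048,0,-0.095]],
])

```text
time: 13.55
eef_pos: [0.6131, 0.0257, 0.0333]
tcp_rot: [-0.009, 0.708, 0.009, 0.706]
contact_force: [-3.7, -1.5, -1.3]
opening: 0.156
```

servo_tool([
  [[0,0,0,0],[0,0,0,0],[0,0,0,0],[0,0,0,0],[0,0,0,0]],
])

```text
time: 14.05
eef_pos: [0.613, 0.0258, 0.0333]
tcp_rot: [-0.009, 0.707, 0.009, 0.707]
contact_force: [-3.4, -0.4, -0.8]
opening: 0.16
```

Run:
```python
from h import *
s=get_state();print(s['eef_pos'],s['contact_force'],s['wrist_torque'],s['opening'])
t=read_camera('top');cv2.imwrite('pics/l_top.png',t)
sd=read_camera('side');b=cv2.imread('pics/b.png')
c=[cv2.convertScaleAbs(cv2.resize(i[140:250,135:280],(390,296),interpolation=cv2.INTER_CUBIC),alpha=1.5) for i in (b,sd)]
d=[cv2.convertScaleAbs(cv2.resize(i[110:222,155:290],(390,296),interpolation=cv2.INTER_CUBIC),alpha=1.5) for i in (cv2.imread('pics/a.png'),t)]
cv2.imwrite('pics/l.png',np.vstack([np.hstack(c),np.hstack(d)]))
```

```text
[0.61301819 0.02575684 0.03329048] [-3.37277426 -0.40967528 -0.75321742] [-0.11457474  0.50192667  0.52493968] 0.15984597985648172
```

View pics/l.png

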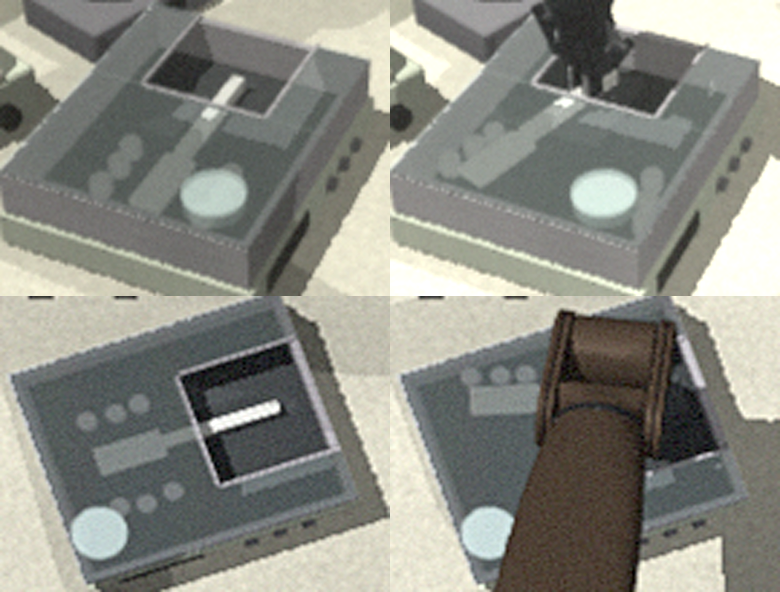

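The -y beads moved about 35–45 mm: top view from (88–139, 402–420) to (80–136, 372–376). The +y beads in the side view moved outward to about (260,180–225). I'll check one numerically, and recentre the paddle.

Run:
```python
from h import *
k=calibration('side');K,R,t=k['intrinsics'],k['R'],k['t']
o=np.array([.558,.077]);ux=np.array([-.312,.95]);uy=np.array([-.95,-.312])
def un(c,r,z=.06):
  d=R.T@np.linalg.inv(K)@[135+c/2.69,140+r/2.69,1];C=-R.T@t;p=C+d*(z-C[2])/d[2];q=p[:2]-o;return np.round([q@ux,q@uy],3)
for c,r in [(232,172),(262,178),(257,204),(252,225),(122,150),(50,165)]: print(c,r,un(c,r))
```

```text
232 172 [0.037 0.059]
262 178 [0.033 0.091]
257 204 [0.07  0.102]
252 225 [0.099 0.111]
122 150 [ 0.053 -0.061]
50 165 [ 0.104 -0.116]
```

servo_tool([
  [[-0.03,-0.01,0,0.02],[-0.06,-0.02,0,0.04],[-0.09,-0.03,0,0.06],[-0.12,-0.04,0,0.08],[-0.16,-0.055,0,0.095]],
])

```text
time: 14.65
eef_pos: [0.5991, 0.0202, 0.0344]
tcp_rot: [-0.061, 0.703, 0.061, 0.706]
contact_force: [0.5, -0.1, -1.1]
opening: 0.153
```

servo_tool([
  [[-0.03,-0.01,0,0.02],[-0.06,-0.02,0,0.04],[-0.09,-0.03,0,0.06],[-0.12,-0.04,0,0.08],[-0.16,-0.055,0,0.095]],
])

```text
time: 15.15
eef_pos: [0.5824, 0.0146, 0.0341]
tcp_rot: [-0.114, 0.697, 0.114, 0.699]
contact_force: [-0.0, -0.1, -1.7]
opening: 0.154
```

Beads on the +y side moved from y=59 to 91–111 mm, so more than 30 mm; both sides are done. Now the levering lift, with a softer grip so the handle can pivot.

servo_tool([
  [[0,0,0.03,0],[0,0,0.07,0],[0,0,0.1,0],[0,0,0.14,0],[0,0,0.18,0]],
], claw=-1, force=45)

```text
time: 15.65
eef_pos: [0.5818, 0.0148, 0.052]
tcp_rot: [-0.114, 0.698, 0.114, 0.698]
contact_force: [-0.4, 0.1, -1.2]
opening: 0.162
```

servo_tool([
  [[0,0,0.03,0],[0,0,0.07,0],[0,0,0.1,0],[0,0,0.14,0],[0,0,0.17,0]],
])

```text
time: 16.15
eef_pos: [0.5798, 0.0147, 0.0665]
tcp_rot: [-0.114, 0.699, 0.114, 0.696]
contact_force: [1.0, -2.4, -12.6]
opening: 0.16
```

Run:
```python
from h import *
s=get_state();print(s['eef_pos'],s['contact_force'],s['wrist_torque'],s['opening'])
a=read_camera('wrist');P=wproj(s)
cv2.imwrite('pics/m0.png',a)
g=a.min(2)
for r in range(0,384,12):
  c=np.where(g[r,200:310]>190)[0]; 
  print(r,(c.min()+200,c.max()+200,len(c)) if len(c) else None,end=' ')
u=np.array([-.308,.951,0])
o=np.r_[s['eef_pos'][:2],s['eef_pos'][2]+.0267]
print()
for ph in (0,5,10,15,20):
  f=np.radians(ph);ax=u*np.cos(f)-np.array([0,0,np.sin(f)]);n=u*np.sin(f)+np.array([0,0,np.cos(f)])
  pr=lambda d,h:(lambda q:(q[:2]/q[2]).round(0).tolist())(P@np.r_[o+ax*d+n*h,1])
  print(ph,'end',pr(-.045,.009),'blade start',pr(.095,.001))
```

```text
[0.57982116 0.01471627 0.06652859] [  0.95368838  -2.36936802 -12.61339789] [-0.64622954 -0.3410143  -0.05426422] 0.15980271834679888
0 (np.int64(214), np.int64(295), 82) 12 (np.int64(215), np.int64(295), 81) 24 (np.int64(215), np.int64(294), 80) 36 (np.int64(215), np.int64(294), 80) 48 (np.int64(238), np.int64(270), 33) 60 (np.int64(238), np.int64(270), 33) 72 (np.int64(238), np.int64(270), 33) 84 (np.int64(238), np.int64(269), 32) 96 (np.int64(238), np.int64(268), 31) 108 (np.int64(239), np.int64(268), 30) 120 (np.int64(240), np.int64(268), 29) 132 (np.int64(248), np.int64(265), 6) 144 (np.int64(200), np.int64(309), 110) 156 (np.int64(235), np.int64(270), 36) 168 (np.int64(235), np.int64(270), 36) 180 (np.int64(235), np.int64(270), 36) 192 (np.int64(235), np.int64(270), 36) 204 (np.int64(235), np.int64(270), 36) 216 (np.int64(235), np.int64(269), 35) 228 (np.int64(235), np.int64(269), 35) 240 (np.int64(237), np.int64(266), 30) 252 (np.int64(237), np.int64(251), 15) 264 (np.int64(238), np.int64(246), 9) 276 (np.int64(224), np.int64(228), 5) 288 None 300 None 312 None 324 None 336 None 348 None 360 None 372 None 
0 end [249.0, 341.0] blade start [253.0, 35.0]
5 end [249.0, 345.0] blade start [253.0, 39.0]
10 end [249.0, 349.0] blade start [253.0, 44.0]
15 end [249.0, 353.0] blade start [253.0, 50.0]
20 end [249.0, 355.0] blade start [252.0, 57.0]
```

The edge contact is levering (−12.6 N, tilt about 10°). I'll draw back towards bath −x and up.

servo_tool([
  [[0.015,-0.045,0.02,0],[0.03,-0.09,0.04,0],[0.045,-0.14,0.06,0],[0.06,-0.185,0.08,0],[0.075,-0.23,0.1,0]],
], force=35)

```text
time: 16.7
eef_pos: [0.5879, -0.0081, 0.0778]
tcp_rot: [-0.114, 0.699, 0.114, 0.697]
contact_force: [-0.9, 3.0, -8.1]
opening: 0.156
```

servo_tool([
  [[0.01,-0.03,0.03,0],[0.02,-0.06,0.06,0],[0.03,-0.09,0.08,0],[0.04,-0.12,0.11,0],[0.05,-0.145,0.13,0]],
])

```text
time: 17.2
eef_pos: [0.5963, -0.0238, 0.0943]
tcp_rot: [-0.114, 0.696, 0.113, 0.7]
contact_force: [1.0, 0.1, -1.8]
opening: 0.156
```

```bash
cat >> h.py <<'E'
def tilt():
    s=get_state();print(s['time'],s['eef_pos'].round(4) if hasattr(s['eef_pos'],'round') else s['eef_pos'],np.round(s['contact_force'],1),np.round(s['wrist_torque'],2),s['opening'])
    a=read_camera('wrist');P=wproj(s);g=a.min(2)
    wd=[(r,int((g[r,180:330]>190).sum())) for r in range(0,384,8)];print(wd)
    u=np.array([-.308,.951,0]);o=np.r_[s['eef_pos'][:2],s['eef_pos'][2]+.0267]
    for ph in range(0,60,5):
        f=np.radians(ph);ax=u*np.cos(f)-np.array([0,0,np.sin(f)]);n=u*np.sin(f)+np.array([0,0,np.cos(f)])
        pr=lambda d,h:(lambda q:(q[:2]/q[2]).round(0).tolist())(P@np.r_[o+ax*d+n*h,1])
        print(ph,'end',pr(-.045,.009),'blade start',pr(.095,.001),'tip',pr(.175,.001),end=' | ')
    return a
E
python3 -c "
from h import *
a=tilt();cv2.imwrite('pics/m1.png',a)"
```

```text
17.2 [ 0.5963 -0.0238  0.0943] [ 1.   0.1 -1.8] [-0.11 -0.04  0.  ] 0.15624669411514694
[(0, 0), (8, 0), (16, 0), (24, 0), (32, 0), (40, 150), (48, 150), (56, 73), (64, 34), (72, 34), (80, 33), (88, 33), (96, 33), (104, 34), (112, 34), (120, 34), (128, 33), (136, 34), (144, 34), (152, 34), (160, 34), (168, 34), (176, 33), (184, 33), (192, 33), (200, 33), (208, 33), (216, 33), (224, 33), (232, 33), (240, 28), (248, 17), (256, 10), (264, 7), (272, 0), (280, 0), (288, 0), (296, 0), (304, 0), (312, 0), (320, 0), (328, 12), (336, 13), (344, 14), (352, 12), (360, 0), (368, 0), (376, 0)]
0 end [250.0, 341.0] blade start [253.0, 35.0] tip [256.0, -241.0] | 5 end [250.0, 345.0] blade start [253.0, 39.0] tip [255.0, -199.0] | 10 end [250.0, 349.0] blade start [253.0, 44.0] tip [254.0, -163.0] | 15 end [250.0, 353.0] blade start [252.0, 50.0] tip [254.0, -131.0] | 20 end [250.0, 355.0] blade start [252.0, 56.0] tip [253.0, -101.0] | 25 end [250.0, 357.0] blade start [252.0, 64.0] tip [253.0, -75.0] | 30 end [250.0, 359.0] blade start [252.0, 72.0] tip [253.0, -50.0] | 35 end [250.0, 359.0] blade start [252.0, 81.0] tip [252.0, -27.0] | 40 end [250.0, 358.0] blade start [252.0, 90.0] tip [252.0, -6.0] | 45 end [251.0, 356.0] blade start [251.0, 99.0] tip [252.0, 14.0] | 50 end [251.0, 354.0] blade start [251.0, 108.0] tip [252.0, 33.0] | 55 end [251.0, 350.0] blade start [251.0, 118.0] tip [251.0, 51.0] |
```

The tilt is now about 22°, as planned, with force back to nearly zero. Continuing the slant draw.

servo_tool([
  [[0.01,-0.03,0.03,0],[0.02,-0.06,0.06,0],[0.03,-0.09,0.1,0],[0.04,-0.12,0.13,0],[0.05,-0.15,0.17,0]],
])

```text
time: 17.75
eef_pos: [0.5981, -0.0377, 0.1074]
tcp_rot: [-0.114, 0.699, 0.114, 0.697]
contact_force: [-0.9, 0.2, -5.6]
opening: 0.157
```

servo_tool([
  [[0.012,-0.04,0.045,0],[0.025,-0.08,0.09,0],[0.04,-0.115,0.13,0],[0.05,-0.15,0.18,0],[0.06,-0.19,0.22,0]],
])

```text
time: 18.25
eef_pos: [0.6055, -0.0573, 0.1314]
tcp_rot: [-0.114, 0.698, 0.114, 0.698]
contact_force: [0.1, 0.2, -6.0]
opening: 0.155
```

```bash
python3 -c "
from h import *
a=tilt();cv2.imwrite('pics/m2.png',a)" | cut -c1-700
```

```text
18.25 [ 0.6055 -0.0573  0.1314] [ 0.1  0.2 -6. ] [-0.45 -0.18 -0.04] 0.15524572097247047
[(0, 64), (8, 64), (16, 65), (24, 64), (32, 64), (40, 64), (48, 64), (56, 66), (64, 63), (72, 64), (80, 62), (88, 30), (96, 29), (104, 30), (112, 30), (120, 30), (128, 31), (136, 30), (144, 31), (152, 30), (160, 31), (168, 30), (176, 30), (184, 31), (192, 31), (200, 31), (208, 31), (216, 123), (224, 111), (232, 104), (240, 70), (248, 49), (256, 39), (264, 30), (272, 26), (280, 19), (288, 13), (296, 0), (304, 0), (312, 0), (320, 0), (328, 10), (336, 11), (344, 11), (352, 4), (360, 0), (368, 0), (376, 0)]
0 end [250.0, 341.0] blade start [253.0, 35.0] tip [256.0, -240.0] | 5 end [250.0, 345.0] blade start [253.0, 39.0] tip [255.0, -199.0] | 10 end [250.0, 349.0] blade start [253.0, 44.0] tip [255.0, -162.0] | 15 end [250.0, 353.0] blade start [252.0, 50.0] tip [254.0, -130.0] | 20 end [250.0, 355.0] blade start [252.0, 56.0] tip [254.0, -101.0] | 25 end [250.0, 357.0] blade start [252.0, 64.0] tip [253.0, -74.0] | 30 end [250.0, 358.0] blade start [252.0, 72.0] tip [253.0, -50.0] | 35 end [250.0, 359.0] blade start [252.0, 81.0] tip [253.0, -27.0] | 40 end [250.0, 358.0] blade start [252.0, 90.0] tip [253.0, -6.0] | 45 end [250.0, 356.0] blade start [252.0, 99.0] tip [252.0, 14.0] | 50 end [2
```

Run:
```python
from h import *
sd=read_camera('side');w=read_camera('wrist');s=get_state()
k=calibration('side');K,R,t=k['intrinsics'],k['R'],k['t']
u=np.array([-.308,.951,0]);o=np.r_[s['eef_pos'][:2],s['eef_pos'][2]+.0267]
for ph in (30,37,45):
  f=np.radians(ph);ax=u*np.cos(f)-np.array([0,0,np.sin(f)])
  for d in (-.045,.175):
    p=o+ax*d;q=K@(R@p+t);q=q/q[2];print(ph,d,p.round(3),q[:2].round(0),'crop',((q[0]-130)*3).round(),((q[1]-60)*3).round())
c=cv2.convertScaleAbs(cv2.resize(sd[60:250,130:290],None,fx=3,fy=3,interpolation=cv2.INTER_CUBIC),alpha=1.4)
w2=cv2.resize(w,(310,232))
o_=np.zeros((570,790,3),np.uint8);o_[:,:480]=c;o_[:232,480:]=w2
cv2.imwrite('pics/n.png',o_)
```

```text
30 -0.045 [ 0.618 -0.095  0.181] [234. 123.] crop 312.0 188.0
30 0.175 [0.559 0.086 0.071] [206. 189.] crop 227.0 386.0
37 -0.045 [ 0.617 -0.092  0.185] [233. 122.] crop 310.0 186.0
37 0.175 [0.563 0.075 0.053] [208. 191.] crop 234.0 393.0
45 -0.045 [ 0.616 -0.088  0.19 ] [233. 121.] crop 308.0 184.0
45 0.175 [0.568 0.06  0.035] [211. 193.] crop 242.0 398.0
```

View pics/n.png

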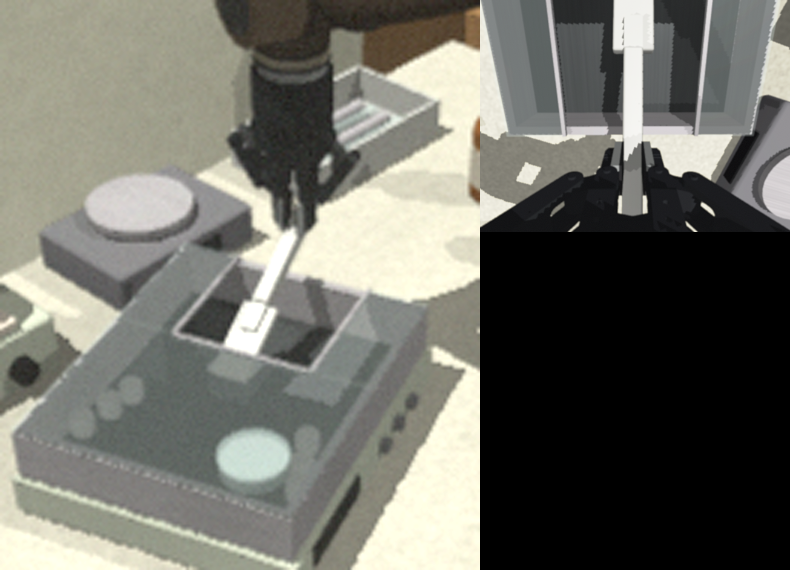

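The side view shows the handle out, tilted about 35°, with only the blade's last ~25 mm still under the cover edge, at about (232,370). I'll draw back 45 mm, then lift straight up.

servo_tool([
  [[0.03,-0.08,0.04,0],[0.055,-0.17,0.08,0],[0.08,-0.25,0.12,0],[0.11,-0.34,0.17,0],[0.14,-0.43,0.22,0]],
])

```text
time: 18.9
eef_pos: [0.62, -0.1008, 0.1542]
tcp_rot: [-0.114, 0.697, 0.114, 0.699]
contact_force: [0.1, 0.1, -0.8]
opening: 0.156
```

servo_tool([
  [[0,0,0,0],[0,0,0.03,0],[0,0,0.07,0],[0,0,0.12,0],[0,0,0.18,0]],
])

```text
time: 19.4
eef_pos: [0.6188, -0.0993, 0.1708]
tcp_rot: [-0.114, 0.698, 0.114, 0.698]
contact_force: [0.1, -0.5, -0.8]
opening: 0.159
```

```bash
python3 -c "
from h import *
a=tilt();cv2.imwrite('pics/m3.png',a)" | cut -c1-500
```

```text
19.4 [ 0.6188 -0.0993  0.1708] [ 0.1 -0.5 -0.8] [-0.11  0.03  0.01] 0.15894093416223865
[(0, 65), (8, 65), (16, 66), (24, 64), (32, 62), (40, 63), (48, 64), (56, 63), (64, 63), (72, 64), (80, 30), (88, 30), (96, 29), (104, 29), (112, 29), (120, 29), (128, 29), (136, 29), (144, 61), (152, 30), (160, 30), (168, 123), (176, 113), (184, 112), (192, 120), (200, 122), (208, 125), (216, 113), (224, 113), (232, 100), (240, 68), (248, 46), (256, 36), (264, 27), (272, 31), (280, 24), (288, 17), (296, 0), (304, 0), (312, 0), (320, 0), (328, 7), (336, 7), (344, 5), (352, 0), (360, 0), (368, 0)
0 end [250.0, 341.0] blade start [253.0, 35.0] tip [256.0, -240.0] | 5 end [250.0, 345.0] blade start [253.0, 39.0] tip [255.0, -198.0] | 10 end [250.0, 349.0] blade start [253.0, 44.0] tip [255.0, -162.0] | 15 end [250.0, 353.0] blade start [253.0, 50.0] tip [254.0, -130.0] | 20 end [250.0, 355.0] blade start [252.0, 57.0] tip [254.0, -101.0] | 25 end [250.0, 357.0] blade start [252.0, 64.0] tip [254.0, -74.0] | 30 end [250.0, 358.0] blade start [252.0, 72.0] tip [253.0, -49.0] | 35 end [250.0,
```

The paddle is clear (only its weight on the wrist). I'll firm the grip and lift.

servo_tool([
  [[0,0,0.05,0],[0,0,0.12,0],[0,0,0.22,0],[0,0,0.34,0],[0,0,0.46,0]],
], claw=-1, force=70)

```text
time: 19.95
eef_pos: [0.6192, -0.0998, 0.218]
tcp_rot: [-0.114, 0.698, 0.114, 0.698]
contact_force: [-0.4, -0.6, -0.9]
opening: 0.154
```

servo_tool([
  [[0,0,0.12,0],[0,0,0.24,0],[0,0,0.36,0],[0,0,0.48,0],[0,0,0.6,0]],
])

```text
time: 20.45
eef_pos: [0.619, -0.0997, 0.2776]
tcp_rot: [-0.114, 0.698, 0.114, 0.698]
contact_force: [-0.4, 0.2, -1.7]
opening: 0.156
```

servo_tool([
  [[0,0,0.12,0],[0,0,0.22,0],[0,0,0.3,0],[0,0,0.34,0],[0,0,0.35,0]],
])

```text
time: 20.95
eef_pos: [0.6192, -0.0998, 0.3121]
tcp_rot: [-0.114, 0.698, 0.114, 0.698]
contact_force: [-0.5, 0.3, -1.1]
opening: 0.158
```

servo_tool([
  [[0,0,0,0],[0,0,0,0],[0,0,0,0],[0,0,0,0],[0,0,0,0]],
])

```text
time: 21.45
eef_pos: [0.619, -0.0997, 0.3113]
tcp_rot: [-0.114, 0.698, 0.114, 0.698]
contact_force: [0.3, 0.2, -1.4]
opening: 0.154
```

```bash
python3 - <<'E' | cut -c1-400
from h import *
a=tilt();cv2.imwrite('pics/m4.png',a);print()
sd=read_camera('side');read_camera('top')
for c in('side','top'):
  for n in('paddle','paddle_tip','dish','beaker','bottle','jar','can','spatula'):
    print(c,n,[(np.round(d['at'],3).tolist(),round(d['p'],2)) for d in recognise(c,n)][:2])
# white blob extent in side view & predicted ends
s=get_state();k=calibration('side');K,R,t=k['intrinsics'],k['R'],k['t']
u=np.array([-.308,.951,0]);o=np.r_[s['eef_pos'][:2],s['eef_pos'][2]+.0267]
f=np.radians(33);ax=u*np.cos(f)-np.array([0,0,np.sin(f)])
for d in(-.045,.175): p=o+ax*d;q=K@(R@p+t);print(p.round(3),(q[:2]/q[2]).round())
m=(cv2.absdiff(sd,cv2.imread('pics/b.png')).max(2)>40)&(sd.min(2)>150)
n,l,st,ce=cv2.connectedComponentsWithStats(m.astype(np.uint8))
print([st[i].tolist() for i in range(1,n) if st[i,4]>60])
print(get_state()['dq'])
c=cv2.resize(sd[20:250,130:330],None,fx=2.4,fy=2.4);cv2.imwrite('pics/o.png',c)
E
```

```text
21.45 [ 0.619  -0.0997  0.3113] [ 0.3  0.2 -1.4] [-0.06 -0.06 -0.  ] 0.15391213834793901
[(0, 63), (8, 63), (16, 49), (24, 54), (32, 49), (40, 55), (48, 53), (56, 53), (64, 53), (72, 28), (80, 26), (88, 26), (96, 26), (104, 27), (112, 27), (120, 27), (128, 27), (136, 27), (144, 27), (152, 27), (160, 27), (168, 30), (176, 27), (184, 27), (192, 28), (200, 28), (208, 28), (216, 28), (224, 21), (232, 0), (240, 0), (248, 0), (256, 0), (264, 0), (272, 0), (280, 0), (288, 0), (296, 0), (304,
0 end [250.0, 341.0] blade start [253.0, 35.0] tip [255.0, -240.0] | 5 end [250.0, 345.0] blade start [253.0, 39.0] tip [255.0, -198.0] | 10 end [250.0, 349.0] blade start [253.0, 44.0] tip [254.0, -162.0] | 15 end [250.0, 353.0] blade start [252.0, 50.0] tip [254.0, -130.0] | 20 end [250.0, 355.0] blade start [252.0, 57.0] tip [254.0, -101.0] | 25 end [250.0, 357.0] blade start [252.0, 64.0] tip 
side paddle [([0.592, -0.008, 0.298], 0.97), ([0.524, 0.13, 0.102], 0.69)]
side paddle_tip [([0.59, -0.012, 0.3], 0.72)]
side dish [([0.434, 0.179, 0.118], 0.94)]
side beaker [([0.467, 0.434, 0.062], 0.81)]
si
[... 254 characters left out ...]
, 0.97), ([0.583, 0.015, 0.285], 0.79)]
top dish [([0.438, 0.173, 0.12], 0.9)]
top beaker [([0.468, 0.441, 0.048], 0.77)]
top bottle [([0.634, -0.44, 0.101], 0.56)]
top jar [([0.361, -0.431, 0.093], 0.64)]
top can [([0.493, -0.388, 0.099], 0.87)]
top spatula [([0.341, 0.396, 0.003], 0.91)]
[ 0.631 -0.136  0.363] [240.  59.]
[0.574 0.04  0.243] [211. 129.]
[[454, 0, 39, 42, 653], [220, 73, 14, 23, 105], [204, 97, 23, 24, 261], [212, 123, 93, 32, 845], [444, 142, 48, 80, 2455], [99, 170, 27, 15, 150], [306, 195, 8, 19, 115], [89, 212, 19, 11, 67], [242, 243, 30, 13, 115], [191, 255, 43, 17, 180], [447, 278, 27, 30, 358]]
[-0.00170798  0.00032974 -0.00019549  0.00245962  0.00012598 -0.00108647]
```

```bash
python3 -c "
from plant import *
print(sign_off());s=get_state();print(s['time'],s['opening'],s['contact_force'])"
```

```text
the job is handed in; nothing more can be done
None
the job is handed in; nothing more can be done
```

I gripped the white paddle, swept it through the beads on both sides and drew it out slantwise. It was handed in at about 22 s, held still above the bath; `sign_off` gives no verdict.

**Grasp:** The first two attempts at the height I had worked out failed. One closed above the handle and one caught only its upper edge, because the pads reached less far down than I took the tool position to mean. The third, about 20 mm lower than the first, held.

**Beads:** The –y beads moved about 33–45 mm, judged from the top view. The +y beads were measured only once each in the side view and ended about 30–50 mm from where they lay. I did not count the beads again after drawing the paddle out. They were all seen inside the bath after the sweeps, and the later wrist forces were small (12.6 N at most).

**Draw-out:** The handle levered against the cover's edge until the paddle tilted about 35°. Then I drew it back out through the hatch and lifted it.

**Last checks:**
- **Paddle:** its middle is at about z 0.30 m and the blade tip at about 0.24 m, estimated from the tool pose and tilt and roughly matching the side view. The arm was still, and the only load was about the paddle's own weight.
- **Other things on the table:** the dish, beaker, bottle, jar, can and spatula were all found within about 5 mm of where they stood. The side camera's network missed the jar and spatula, but the top camera found both.
- **Pictures:** the final side view could not be viewed, as the limit of 12 was reached. The final check rests on numbers only.

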